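Lever the toy bin open for the ball and ease it shut

ROBOT

A 6-joint arm with a two-finger parallel gripper is mounted at the origin on the work surface. World frame = base frame: x ahead of the robot, y to its left, z up, the work surface at z = 0. Lengths are in m, angles in rad, forces in N, time in s.
With the tool pointing down it reaches from about 0.425 to 0.95 m from the base axis. Payload 3.5 kg.
Tool frame: the origin (TCP) lies at the very end of the fingers, on their centre line; the grasp point (between the pads) lies 19 mm behind it (tcp_to_grasp is the distance from the TCP to the grasp point, in m); z points along the fingers, y is the direction in which the jaws open and shut (so a half turn about z gives the same grasp; the last joint's range is limited). The gripper opens to 85 mm and grips with 20 to 120 N. Pads are 22 mm wide; open, the fingers measure 114 mm over their backs; the gripper's body (76 mm by 85 mm) begins 54 mm behind the grasp point. The pads swing forward as they close: fully open they stand 13 mm farther back than shut.
Start: joints at [1.088, 0.286, 1.577, -0, 1.279, -0.15], TCP at [0.22, 0.638, 0.231] pointing down, gripper open.
Joint ranges: [-2.77, 2.77], [-0.9, 2.22], [0.21, 2.48], [-1.53, 4.67], [0.24, 2.81], [-2.84, 2.84]. Speed limits (rad/s): [2.79, 2.79, 3.14, 3.14, 3.14, 3.14].

INTERFACE

Orientations are given as a unit quaternion [x, y, z, w].
In Python, from plant import * gives the robot as it stands. The module is installed in compiled form; this text tells all that it offers.
- The arm moves only by the tool arm_command, never from a script. Its argument "steps" is a list of rows, each a list of 3 entries, a list of its own where there are three numbers: the turn, a rotation vector about the tool's x, y, z in rad, then the shift along the tool's x, y, z in m, then the gripper command: -1 is shut, 1 is fully open, values between are in proportion. A call has 1 to 12 rows; each row is the pose to reach, as a shift and turn from the pose measured when the call began, along the tool's axes at that moment; what a row does not reach only later rows make up. A row lasts 1/8 s, in which the tool goes at most 62.5 mm and 10.7 degrees, less where a joint would pass 70% of its speed; a pose out of reach is approached as far as the arm can. A call with a gripper value outside its range is refused whole. The fingers move at their own pace and stop on an object; "force" is the grip in N (left out, the last holds). Time passes only in rows, so rows that repeat a pose let the fingers close. It gives the time, the measured TCP pose, the force and the opening at its end, in the units of the state.
- get_state(): the state, without advancing time (a new reading comes with each control period).
- read_camera(name): name is "scene" or "top"; returns a dict with "frame" (400x640x3 uint8, red, green, blue), "vfov" (degrees; the focal length in pixels is half the picture's height over the tangent of half this angle, whatever the lens; pixels are square), "cx", "cy" (the principal point, pixels), "position" and "rotation" of the camera in the world. Camera axes: x right, y up, looking along -z (the intrinsics and any distortion apply to the point x, -y, -z); pixel columns grow to the right and rows downward; lengths in m; the calibration is good to about 2 mm. A picture is of the moment at which its call begins. There is no depth.
- sign_off(): hands the job in, once; it reports no verdict.
The state is a dict: "time": time; "qpos": joint angles; "dq": joint speeds; "joint_efforts": joint torques, N m; "eef_pos": TCP position; "tcp_rot": TCP orientation; "contact_force": force on the tool from outside, world axes, zero at the start; "wrist_torque": the same for the moment, N m; "opening": opening from 0.0 (shut) to 1.0 (fully open).
Only numpy, scipy, OpenCV 4.12 (cv2) and the standard library are available. Lean on these libraries where they do the work, as an engineer would, in place of code of your own. Each camera call takes 0.05 s, during which the arm holds its last target.

TASK

Put the red ball away without picking it up: press down the orange lever at the side of the white toy bin so that its lid rises, and keep it down until the ball has rolled off the green chute into the bin. Then ease the lever up again so that the lid comes down gently and shuts without slamming. Touch neither the ball nor the lid yourself, and leave the other toys where they are.

Things in the scene. Friction and masses are not known exactly. Their poses are not given: they have to be found in the camera images.
- bin: White toy bin, fixed, 240 (x) by 220 (y) by 150 mm high, walls and floor 6 mm. Origin at the centre of its underside, z up. Its front faces its own -x: the front wall is only 68 mm high, and a green chute 92 mm wide, sloping 12 degrees down to the bin, rails up to 135 mm high, leads to it from x = -260 mm. The lever is on its -y side on a grey post.
- lever (a joint): Angle of the orange lever (rad): 0 at rest (arm sloping 0.25 up to the pad), 0.5 pressed right down (sloping 0.25 down). Its pivot is parallel to the bin's y axis, through (5, -140, 85) mm in the bin's frame; the pad lies towards the bin's -x. The lid's weight pushes it back up: pressing the pad takes about 4 to 10 N, and if let go it springs up and the lid slams.
- lever_pad (a point): Middle of the upper face of the lever's orange ribbed pad, where to press; it moves with the lever. Pad 60 mm along the arm, 85 mm wide (bin's y), 8 mm thick; its middle is 130 mm in front of the pivot and 58 mm further out (bin's -y), its face 7 mm over the arm's centre line; 124 mm above the bench at rest, 60 mm pressed right down.
- lid (a joint): Opening angle of the lid (rad): 0 shut, 0.9 fully open. A steel rod links it to the lever: lid = 1.8 x lever. The ball can pass from about 0.4.
- lid_edge (a point): Middle of the front upper edge of the green framed lid with a clear window; it moves with the lid. The lid is 246 by 226 mm, weighs 0.27 to 0.47 kg, is hinged along the bin's back rim 153 mm above the bench, and has a 72 mm flap hanging from its front edge that keeps the ball on the chute while the lid is shut.
- ball_center (a point): Centre of the red plastic ball, 58 mm in diameter, about 50 g. At the start it rests on the chute against the lid's flap; when the lid is raised it rolls by itself into the bin, within about 2 s.
- excavator: Yellow toy excavator, about 190 by 80 by 110 mm high, origin under its middle. Leave alone.
- puzzle: Wooden puzzle frame 150 by 190 mm with two knobbed pieces set in it, 32 mm high, origin under its middle. Leave alone.
- jar: Glass jar of marbles with a red screw lid, 76 mm in diameter, 103 mm high, origin under its middle. Leave alone.
- rings: Wooden ring stacker, 68 mm in diameter, 97 mm high, origin under its middle. Leave alone.
- cup: Pink plastic cup, 66 mm in diameter, 60 mm high, origin under its middle; it stands beside the bin, behind the lever pad. Leave alone.
- car: Wooden toy car with a blue cab, 100 by 60 by 60 mm, origin under its middle. Leave alone.
There are look-alikes about, which are no part of the job. Leave any black or purple look-alike of the part that bears ball_center alone.

How it is judged:
On the way:
1. the ball has rolled into the bin while the lid is held open by the lever (value of joint lid above 0.3 rad and x of ball_center in the frame of bin above -0.11 m and z of ball_center in the frame of bin below 0.08 m), for 0.2 s.
At the end, for the whole second after the job is handed in: The red ball lies inside the bin and the lid is shut (within 0.03 rad), its last 0.3 rad closed at under 2 rad/s; neither ball nor lid was touched by the robot and no other toy was moved by more than 15 mm (value of joint lid below 0.03 rad and x of ball_center in the frame of bin between -0.11 and 0.115 m and y of ball_center in the frame of bin between -0.105 and 0.105 m and z of ball_center in the frame of bin below 0.08 m).
It fails at once if the lid slams: it falls faster than 2 rad/s within 0.3 rad of shut (value of joint lid below 0.3 rad and velocity of joint lid below -2 rad/s).
It fails at once if the robot touches the ball (contact force between any of the fingers, the arm and ball above 0.3 N).
It fails at once if the robot touches the lid (contact force between any of the fingers, the arm and lid above 0.5 N).
It fails at once if the ball is lifted (z of ball_center in the frame of bin above 0.17 m).
It fails at once if another toy is moved or lifted (distance of any of excavator, puzzle, jar, rings, cup, car from where it was at the start of the episode above 0.015 m).
It also fails if it takes over 38 s, if anything falls off the work surface, if the arm or the gripper's body presses on something with over 40 N, if the wrist force passes 120 N, or if a joint passes its speed limit or range.

## Working session

There is one attempt and no reset: what is moved stays moved. The work goes in short steps, Python scripts to look and compute and a tool call to move; the robot and the scene stay as the last step left them, time stands still between calls to the robot, and variables do not carry over. Pictures are saved under pics/ and viewed, and the job is handed in when it is done.

Besides the shell and the picture viewer there is one more tool, called after ">>>" as name(argument=value, ...), one argument or row to a line, values as JSON. arm_command: Moves the arm, as the interface text tells. Its arguments: {"type":"object","properties":{"steps":{"type":"array"},"force":{"type":"number"}},"required":["steps"]}

```bash
mkdir -p pics
python3 - <<'E'
from plant import *
import cv2
s=get_state();print(s)
for n in("scene","top"):
    c=read_camera(n);cv2.imwrite(f"pics/{n}0.png",c["frame"][:,:,::-1]);print(n,{k:v for k,v in c.items() if k!="frame"})
E
```

```text
{'time': 0.0, 'qpos': array([ 1.08800859e+00,  2.87176916e-01,  1.57819694e+00,  1.63669265e-05,
        1.27860406e+00, -1.50014401e-01]), 'dq': array([-1.75495170e-03,  5.08706725e-05, -2.02244057e-03, -6.94117212e-04,
       -2.24897210e-04, -9.93213339e-04]), 'joint_efforts': array([-5.51758585e-04, -4.05978048e+01, -2.92626965e+01, -1.61618646e-04,
        5.73609781e-03, -1.59032169e-06]), 'eef_pos': array([0.22016396, 0.63738069, 0.22992889]), 'tcp_rot': array([ 1.65622226e-01,  9.86188550e-01, -1.13099654e-03, -3.78531210e-04]), 'contact_force': array([ 0.03683276,  0.09769513, -0.61789388]), 'wrist_torque': array([ 0.00818256, -0.0118426 ,  0.03356103]), 'opening': 0.9986359036653346}
scene {'vfov': 51.829320941878784, 'cx': 321.7629687011205, 'cy': 195.33012110053335, 'position': array([1.43494512, 0.18031269, 1.121835  ]), 'rotation': array([0.21944108, 0.27367303, 0.72989873, 0.58668264])}
top {'vfov': 42.487283897720054, 'cx': 318.85677461671986, 'cy': 195.1515852331869, 'position': array([0.36837555, 0.00163869, 1.43900109]), 'rotation': array([-0.06283463,  0.05525452,  0.70998179, -0.69923143])}
```

View pics/scene0.png

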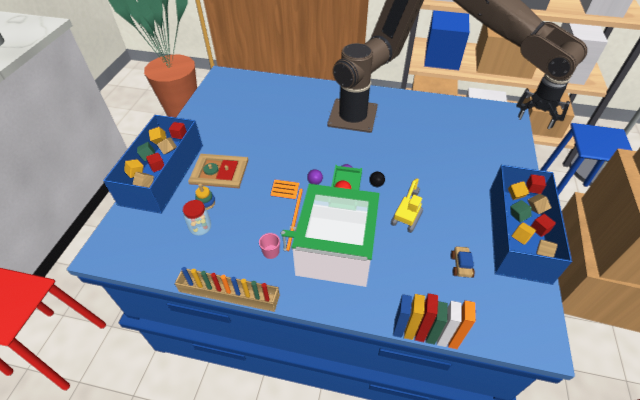

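View pics/top0.png

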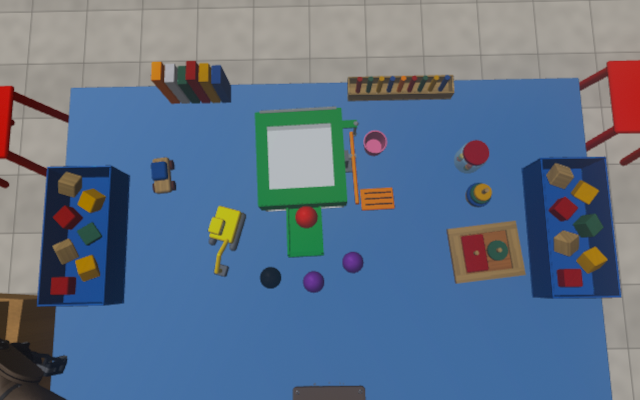

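The top view shows the bin's lid at about (300,158), with the red ball at (306,217). The orange pad is at (377,199), the cup at (374,142), and the purple and black look-alikes lie in front of the chute. I'll zoom in to get the corners.

```bash
cat > h.py <<'E'
import numpy as np, cv2
from scipy.spatial.transform import Rotation as R
from plant import *
def ray(c,u,v):
    f=200/np.tan(np.radians(c["vfov"]/2))
    d=np.array([(u-c["cx"])/f,-(v-c["cy"])/f,-1])
    return np.array(c["position"]),R.from_quat(c["rotation"]).apply(d)
def atz(c,u,v,z):
    p,d=ray(c,u,v);return p+d*(z-p[2])/d[2]
def proj(c,P):
    f=200/np.tan(np.radians(c["vfov"]/2))
    q=R.from_quat(c["rotation"]).inv().apply(np.atleast_2d(P)-c["position"])
    return np.c_[c["cx"]+f*q[:,0]/-q[:,2],c["cy"]-f*q[:,1]/-q[:,2]]
E
python3 - <<'E'
from h import *
c=read_camera("top");f=c["frame"]
im=f[:,:,::-1][95:265,240:410]
cv2.imwrite("pics/topz.png",cv2.resize(im,None,fx=3.5,fy=3.5,interpolation=cv2.INTER_CUBIC))
c2=read_camera("scene");im=c2["frame"][:,:,::-1][155:295,240:400]
cv2.imwrite("pics/scz.png",cv2.resize(im,None,fx=4,fy=4,interpolation=cv2.INTER_CUBIC))
hsv=cv2.cvtColor(f,cv2.COLOR_RGB2HSV)
for nm,lo,hi,roi,z in (("green",(55,150,60),(75,255,255),(100,215,245,350),.156),("orange",(5,150,150),(20,255,255),(180,215,355,400),.124),("red",(0,170,100),(5,255,255),(200,235,290,325),.13)):
    m=cv2.inRange(hsv,lo,hi);k=np.zeros_like(m);a,b,d,e=roi;k[a:b,d:e]=m[a:b,d:e]
    cs=max(cv2.findContours(k,0,1)[0],key=cv2.contourArea)
    r=cv2.minAreaRect(cs);print(nm,r,cv2.boxPoints(r).round(1).tolist())
    for u,v in [r[0],*cv2.boxPoints(r)]: print(atz(c,u,v,z).round(4))
E
```

```text
green ((303.40863037109375, 156.94656372070312), (93.77906799316406, 95.24712371826172), 86.633544921875) [[253.10000610351562, 112.9000015258789], [348.20001220703125, 107.30000305175781], [353.70001220703125, 201.0], [258.6000061035156, 206.60000610351562]]
[0.6849 0.0521 0.156 ]
[0.8049 0.1819 0.156 ]
[ 0.8155 -0.0658  0.156 ]
[ 0.5687 -0.0738  0.156 ]
[0.5583 0.1663 0.156 ]
orange ((376.9198913574219, 198.47789001464844), (20.392826080322266, 31.85065269470215), 86.98721313476562) [[360.5, 189.10000610351562], [392.29998779296875, 187.5], [393.3999938964844, 207.8000030517578], [361.6000061035156, 209.5]]
[ 0.5793 -0.1358  0.124 ]
[ 0.6045 -0.094   0.124 ]
[ 0.6076 -0.1766  0.124 ]
[ 0.5542 -0.1773  0.124 ]
[ 0.5511 -0.0953  0.124 ]
red ((304.0, 214.5), (15.0, 16.0), 90.0) [[296.0, 207.0], [312.0, 207.0], [312.0, 222.0], [296.0, 222.0]]
[0.5397 0.053  0.13  ]
[0.5595 0.0734 0.13  ]
[0.5588 0.0322 0.13  ]
[0.52   0.0327 0.13  ]
[0.5207 0.0736 0.13  ]
```

View pics/topz.png

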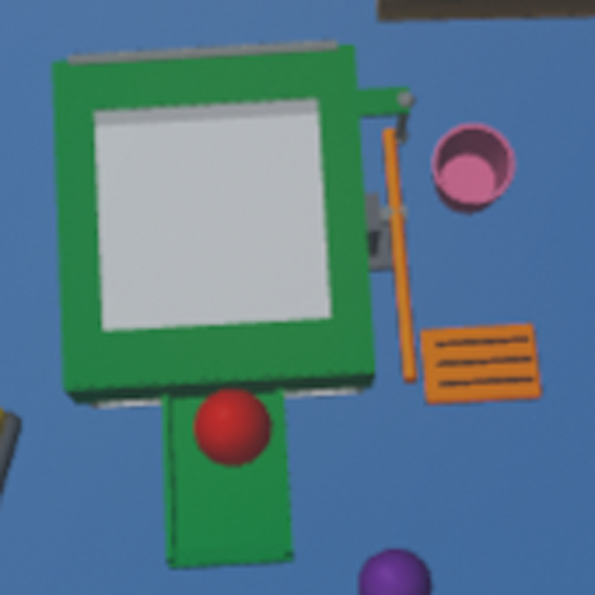

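View pics/scz.png

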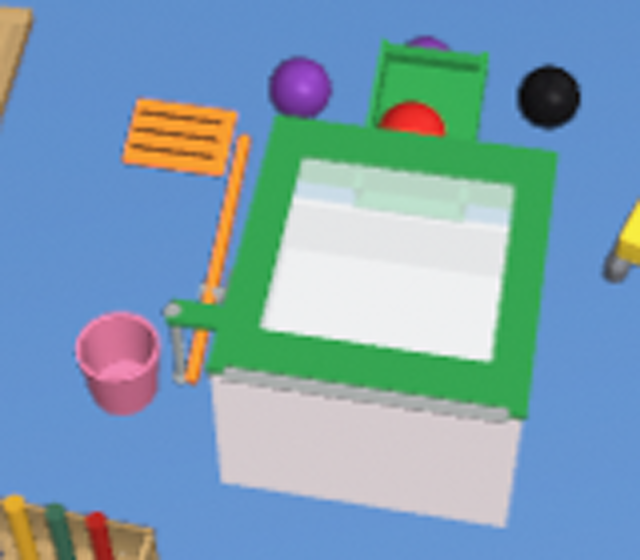

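```bash
cat > fit.py <<'E'
from h import *
from scipy.optimize import least_squares
z=np.array([(53,62),(355,45),(374,375),(68,390)])/3.5+[240,95]
B=np.array([[120,113,156],[120,-113,156],[-123,-113,156],[-123,113,156]])/1e3
padc=np.array([-.1192,-.198,.124])
P0=[]
for dx in(-.029,.029):
    for dy in(-.0425,.0425): P0.append(padc+[dx,dy,-.25*dx])
P0=np.array(P0)
pp=np.array([[361.6,209.5],[360.5,189.1],[393.4,207.8],[392.3,187.5]])
pp=np.array([[393.4,207.8],[361.6,209.5],[392.3,187.5],[360.5,189.1]])
def W(p,X): 
    c,s=np.cos(p[2]),np.sin(p[2]);return X@np.array([[c,-s,0],[s,c,0],[0,0,1]]).T+[p[0],p[1],0]
E
python3 - <<'E'
from fit import *
c=read_camera("top");s=read_camera("scene")
f=lambda p:(np.r_[proj(c,W(p,B))-z,proj(c,W(p,P0))-pp]).ravel()
r=least_squares(f,[.68,.05,.04]);print(r.x,f(r.x).reshape(-1,2).round(1).tolist())
p=r.x;pad=W(p,padc[None])[0];print("pad",pad)
print("pressed pad",W(p,np.array([[-.1238,-.198,.07]])))
st=get_state();T=R.from_quat(st["tcp_rot"])
for tz in(.25,.16): print(T.inv().apply([*pad[:2],tz]-st["eef_pos"]))
print(T.as_matrix().round(3))
ims=s["frame"][:,:,::-1].copy();imt=c["frame"][:,:,::-1].copy()
for im,cam in((ims,s),(imt,c)):
    for q in proj(cam,W(p,np.r_[B,P0])): cv2.circle(im,(int(q[0]*1+.5),int(q[1]+.5)),1,(255,0,255),-1)
cv2.imwrite("pics/chk.png",np.hstack([cv2.resize(ims[155:295,240:400],None,fx=2.4,fy=2.4),cv2.resize(imt[95:235,240:400],None,fx=2.4,fy=2.4)]))
E
```

```text
[0.68943614 0.06276779 0.03724238] [[-1.3, 0.1], [-0.9, 0.3], [-0.7, -1.8], [-2.7, -1.4], [2.6, 1.1], [1.3, 1.1], [1.3, 0.2], [0.5, 0.3]]
pad [ 0.57769108 -0.13953318  0.124     ]
pressed pad [[ 0.57309427 -0.13970446  0.07      ]]
[-0.59164276 -0.61792674 -0.01873499]
[-0.59165402 -0.61785201  0.07126497]
[[-0.945  0.327 -0.   ]
 [ 0.327  0.945 -0.001]
 [ 0.    -0.001 -1.   ]]
```

View pics/chk.png

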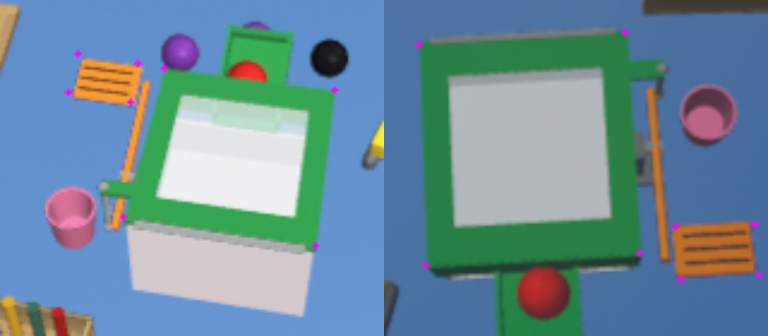

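Run:
```python
from fit import *
c=read_camera("top");s=read_camera("scene")
print(atz(s,285.2,189,.124),atz(c,376.9,198.5,.124))
# zoomed points: known table-plane check: base plate edges, cup rim etc
p1,d1=ray(s,285.2,189);p2,d2=ray(c,376.9,198.5)
A=np.c_[d1,-d2];t=np.linalg.lstsq(A,p2-p1,rcond=None)[0];print(p1+t[0]*d1,p2+t[1]*d2)
# tcp check in top/scene
print(proj(c,get_state()["eef_pos"]),proj(s,get_state()["eef_pos"]))
im=np.hstack([cv2.resize(s["frame"][60:160,480:620],None,fx=2.8,fy=2.8),cv2.resize(c["frame"][300:400,0:140],None,fx=2.8,fy=2.8)])
cv2.imwrite("pics/g.png",im[:,:,::-1])
```

```text
[ 0.58478435 -0.12995704  0.124     ] [ 0.57920217 -0.13577173  0.124     ]
[ 0.57924769 -0.13197767  0.11750161] [ 0.58014702 -0.13638756  0.11810661]
[[ 46.94145451 351.82287199]] [[532.39688982 125.49642857]]
```

View pics/g.png

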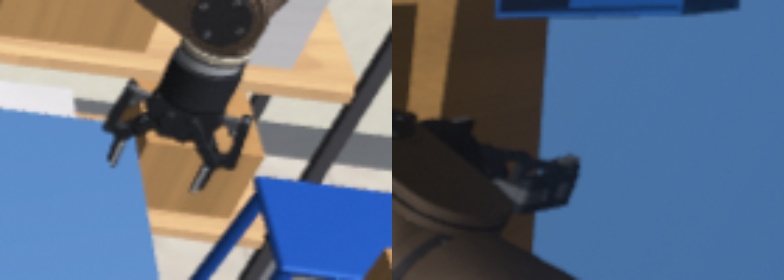

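>>> arm_command(
  steps=[
    [[0,0,-0.1],[-0.04,-0.04,-0.02],-1],
    [[0,0,-0.2],[-0.08,-0.083,-0.03],-1],
    [[0,0,-0.3],[-0.12,-0.125,-0.03],-1],
    [[0,0,-0.37],[-0.16,-0.167,-0.03],-1],
    [[0,0,-0.37],[-0.2,-0.208,-0.03],-1],
    [[0,0,-0.37],[-0.24,-0.25,-0.03],-1],
    [[0,0,-0.37],[-0.28,-0.292,-0.03],-1],
    [[0,0,-0.37],[-0.32,-0.333,-0.03],-1],
    [[0,0,-0.37],[-0.36,-0.375,-0.03],-1],
    [[0,0,-0.37],[-0.4,-0.417,-0.03],-1],
    [[0,0,-0.37],[-0.44,-0.458,-0.03],-1],
    [[0,0,-0.37],[-0.48,-0.5,-0.03],-1],
  ],
)

```text
time: 1.9
eef_pos: [0.5114, 0.0066, 0.2617]
tcp_rot: [-0.018, 1.0, -0.0, 0.001]
contact_force: [0.6, 0.1, -0.7]
opening: 0.005
```

>>> arm_command(
  steps=[
    [[0,0,0],[-0.02,-0.05,0],-1],
    [[0,0,0],[-0.04,-0.1,0],-1],
    [[0,0,0],[-0.06,-0.146,0],-1],
    [[0,0,0],[-0.06,-0.146,0.04],-1],
    [[0,0,0],[-0.06,-0.146,0.08],-1],
    [[0,0,0],[-0.06,-0.146,0.105],-1],
    [[0,0,0],[-0.06,-0.146,0.105],-1],
  ],
)

```text
time: 2.78
eef_pos: [0.5752, -0.1364, 0.1541]
tcp_rot: [-0.018, 1.0, 0.001, -0.002]
contact_force: [1.1, 0.8, 1.0]
opening: 0.002
```

```bash
cat > look.py <<'E'
import sys
from h import *
c=read_camera("top");s=read_camera("scene");st=get_state()
im=np.hstack([cv2.resize(s["frame"][130:290,230:400],None,fx=2.3,fy=2.3),cv2.resize(c["frame"][95:255,240:410],None,fx=2.3,fy=2.3)])
cv2.imwrite(f"pics/{sys.argv[1]}.png",im[:,:,::-1])
print(st["time"],st["eef_pos"],st["tcp_rot"],st["contact_force"])
E
python3 look.py a1
```

```text
2.875 [ 0.57734989 -0.13721138  0.15779707] [-1.85176502e-02  9.99827864e-01 -3.98566887e-04  1.08645308e-03] [-0.28550549  0.27460954  0.74559646]
```

View pics/a1.png

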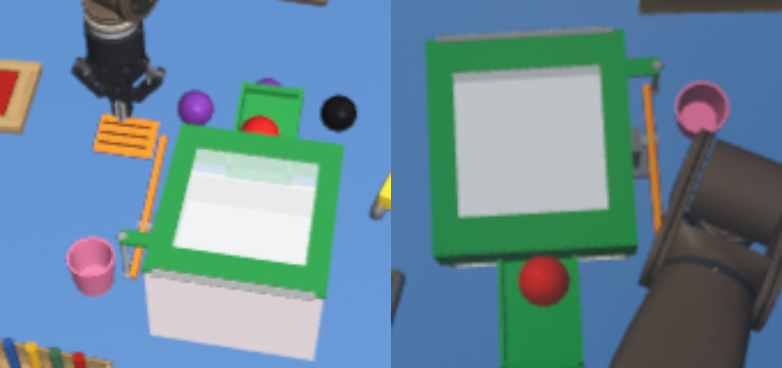

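The closed fingers stand just over the pad's front-middle. The wrist passes near the lid's right edge, so I'll check that clearance before pressing.

Run:
```python
from h import *
c=read_camera("top")
for X,Y in((640,285),(650,240),(680,175),(705,130),(770,150)):
    u=(X-391)/2.3+240;v=Y/2.3+95
    print(u,v,[atz(c,u,v,z)[:2].round(3).tolist() for z in(.25,.32,.4)])
print([atz(c,(X-391)/2.3+240,Y/2.3+95,.156)[:2].round(3) for X,Y in((636,248),(625,30))])
```

```text
348.2608695652174 218.91304347826087 [[0.512, -0.055], [0.504, -0.051], [0.494, -0.047]]
352.60869565217394 199.34782608695653 [[0.558, -0.066], [0.547, -0.062], [0.534, -0.057]]
365.6521739130435 171.08695652173913 [[0.625, -0.098], [0.61, -0.092], [0.593, -0.086]]
376.52173913043475 151.52173913043478 [[0.672, -0.125], [0.654, -0.118], [0.634, -0.109]]
404.7826086956522 160.2173913043478 [[0.65, -0.192], [0.633, -0.18], [0.614, -0.167]]
[array([ 0.564, -0.056]), array([ 0.814, -0.049])]
```

>>> arm_command(
  steps=[
    [[0,0,0],[0,-0.008,0],-1],
    [[0,0,0],[0,-0.015,0],-1],
    [[0,0,0],[0,-0.015,0.01],-1],
    [[0,0,0],[0,-0.015,0.02],-1],
    [[0,0,0],[0,-0.015,0.028],-1],
    [[0,0,0],[0,-0.015,0.034],-1],
    [[0,0,0],[0,-0.015,0.04],-1],
    [[0,0,0],[0,-0.015,0.045],-1],
    [[0,0,0],[0,-0.015,0.05],-1],
    [[0,0,0],[0.002,-0.015,0.05],-1],
  ],
)

```text
time: 4.18
eef_pos: [0.5774, -0.1527, 0.1091]
tcp_rot: [-0.019, 1.0, -0.001, 0.003]
contact_force: [2.0, -0.0, 1.6]
opening: 0.001
```

```bash
python3 look.py a2
```

```text
4.275 [ 0.57723578 -0.15266471  0.10910676] [-0.01851332  0.99982386 -0.00107541  0.00288972] [1.38002212 0.05019356 1.91237247]
```

View pics/a2.png

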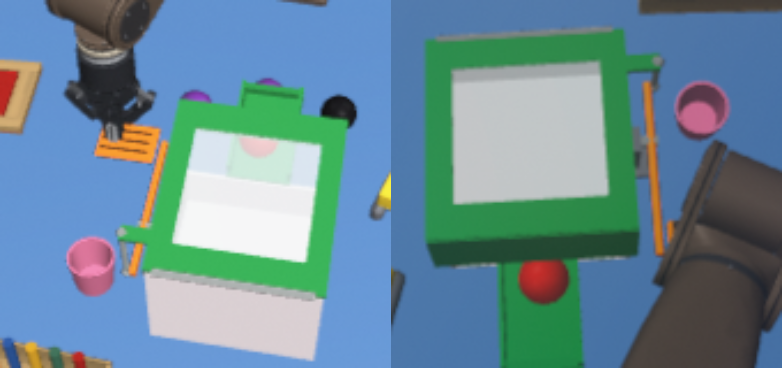

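The lid has risen a little, with its flap now visible in the top view, and it stays clear of the wrist. I'll keep pressing.

>>> arm_command(
  steps=[
    [[0,0,0],[0,0,0.005],-1],
    [[0,0,0],[0,0,0.01],-1],
    [[0,0,0],[0.001,0,0.015],-1],
    [[0,0,0],[0.002,0,0.02],-1],
    [[0,0,0],[0.002,0,0.025],-1],
    [[0,0,0],[0.002,0,0.03],-1],
    [[0,0,0],[0.002,0,0.034],-1],
    [[0,0,0],[0.002,0,0.034],-1],
  ],
)

```text
time: 5.28
eef_pos: [0.5758, -0.1528, 0.0754]
tcp_rot: [-0.019, 1.0, -0.001, 0.003]
contact_force: [-0.3, 0.5, 4.3]
opening: 0.0
```

```bash
python3 look.py a3
```

```text
5.375 [ 0.57573194 -0.15280854  0.07558248] [-0.01853626  0.99982265 -0.00109902  0.00314213] [0.28847524 0.64721308 3.7440652 ]
```

View pics/a3.png

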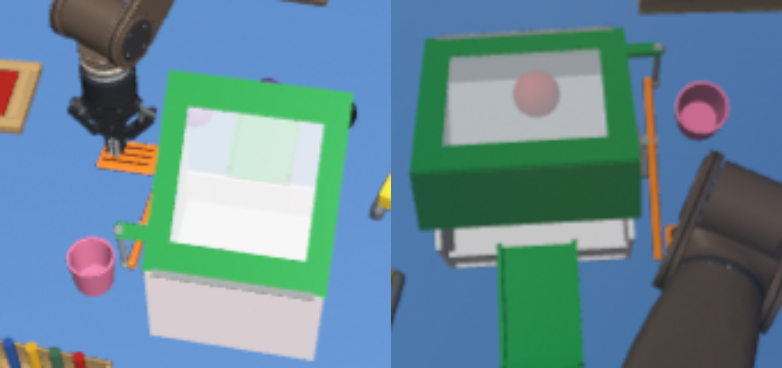

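The lid is well open and the ball is seen through the window at about (537,93), inside the bin. I'll hold for a moment so it settles.

>>> arm_command(
  steps=[
    [[0,0,0],[0,0,0],-1],
    [[0,0,0],[0,0,0],-1],
    [[0,0,0],[0,0,0],-1],
    [[0,0,0],[0,0,0],-1],
    [[0,0,0],[0,0,0],-1],
    [[0,0,0],[0,0,0],-1],
    [[0,0,0],[0,0,0],-1],
    [[0,0,0],[0,0,0],-1],
    [[0,0,0],[0,0,0],-1],
    [[0,0,0],[0,0,0],-1],
    [[0,0,0],[0,0,0],-1],
    [[0,0,0],[0,0,0],-1],
  ],
)

```text
time: 6.88
eef_pos: [0.5758, -0.1528, 0.0758]
tcp_rot: [-0.019, 1.0, -0.001, 0.003]
contact_force: [-0.1, 0.3, 5.0]
opening: -0.0
```

```bash
python3 look.py a4
```

```text
6.975 [ 0.5757617  -0.15280295  0.07580491] [-0.01853685  0.99982259 -0.00108994  0.00315865] [-1.31712553  0.3760924   5.86445281]
```

View pics/a4.png

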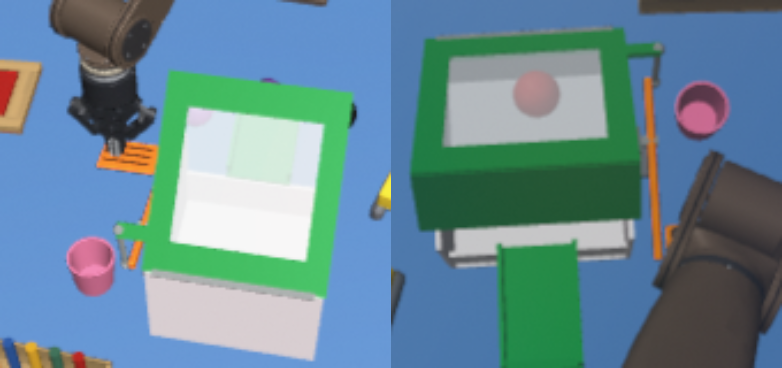

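The ball hasn't moved since the last picture. Now I'll ease the lever up.

>>> arm_command(
  steps=[
    [[0,0,0],[0,0,-0.003],-1],
    [[0,0,0],[0,0,-0.006],-1],
    [[0,0,0],[0,0,-0.009],-1],
    [[0,0,0],[0,0,-0.012],-1],
    [[0,0,0],[0,0,-0.015],-1],
    [[0,0,0],[0,0,-0.018],-1],
    [[0,0,0],[0,0,-0.021],-1],
    [[0,0,0],[0,0,-0.024],-1],
    [[0,0,0],[0,0,-0.027],-1],
    [[0,0,0],[0,0,-0.03],-1],
    [[0,0,0],[0,0,-0.032],-1],
    [[0,0,0],[0,0,-0.034],-1],
  ],
)

```text
time: 8.48
eef_pos: [0.5762, -0.153, 0.1103]
tcp_rot: [-0.019, 1.0, -0.002, 0.004]
contact_force: [4.3, -0.4, 3.1]
opening: 0.003
```

>>> arm_command(
  steps=[
    [[0,0,0],[0,0,-0.002],-1],
    [[0,0,0],[0,0,-0.004],-1],
    [[0,0,0],[0,0,-0.006],-1],
    [[0,0,0],[0,0,-0.008],-1],
    [[0,0,0],[0,0,-0.01],-1],
    [[0,0,0],[0,0,-0.012],-1],
    [[0,0,0],[0,0,-0.014],-1],
    [[0,0,0],[0,0,-0.016],-1],
    [[0,0,0],[0,0,-0.018],-1],
    [[0,0,0],[0,0,-0.02],-1],
    [[0,0,0],[0,0,-0.022],-1],
    [[0,0,0],[0,0,-0.024],-1],
  ],
)

```text
time: 9.98
eef_pos: [0.5749, -0.1526, 0.1333]
tcp_rot: [-0.019, 1.0, -0.001, 0.003]
contact_force: [-0.2, -0.4, -0.1]
opening: -0.004
```

```bash
python3 look.py a5
```

```text
10.075 [ 0.57559829 -0.15282971  0.13410719] [-0.01862799  0.99981943 -0.00137614  0.00349596] [-0.15913065 -0.1688814   0.33478418]
```

View pics/a5.png

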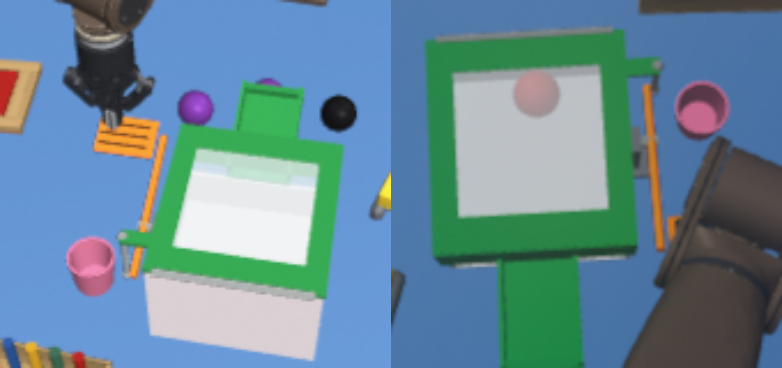

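The lid looks shut, matching the first picture, with the ball under the window and no force on the tool. I'll raise the tool clear and check the toys.

>>> arm_command(
  steps=[
    [[0,0,0],[0,0,-0.01],-1],
    [[0,0,0],[0,0,-0.02],-1],
    [[0,0,0],[0,0,-0.03],-1],
    [[0,0,0],[0,0,-0.03],-1],
    [[0,0,0],[0,0,-0.03],-1],
    [[0,0,0],[0,0,-0.03],-1],
  ],
)

```text
time: 10.82
eef_pos: [0.5751, -0.1526, 0.1636]
tcp_rot: [-0.019, 1.0, -0.001, 0.003]
contact_force: [-0.0, -0.6, -0.1]
opening: -0.002
```

```bash
python3 look.py a6
python3 - <<'E'
from h import *
for n in("top","scene"):
    f=read_camera(n)["frame"];cv2.imwrite(f"pics/end_{n}.png",f[:,:,::-1])
    d=cv2.absdiff(f[:,:,::-1],cv2.imread(f"pics/{n}0.png")).max(2)>40
    print(n,[x[:5].tolist() for x in cv2.connectedComponentsWithStats(d.astype("uint8"))[2][1:] if x[4]>15])
E
```

```text
10.925 [ 0.57513372 -0.15266739  0.16360033] [-0.01858631  0.99982178 -0.001189    0.00308923] [ 1.01595042 -0.07356554 -0.19796615]
top [[217, 150, 217, 250, 15702], [295, 206, 23, 22, 400], [0, 340, 18, 60, 637], [21, 348, 9, 6, 26], [51, 355, 17, 21, 267], [38, 365, 10, 7, 29], [49, 391, 18, 9, 95]]
scene [[247, 0, 128, 180, 5435], [359, 0, 65, 103, 2691], [452, 0, 136, 129, 5973], [309, 13, 7, 13, 28], [325, 30, 11, 17, 28], [299, 48, 25, 28, 140], [333, 72, 15, 17, 79], [334, 180, 18, 9, 120]]
```

View pics/end_top.png

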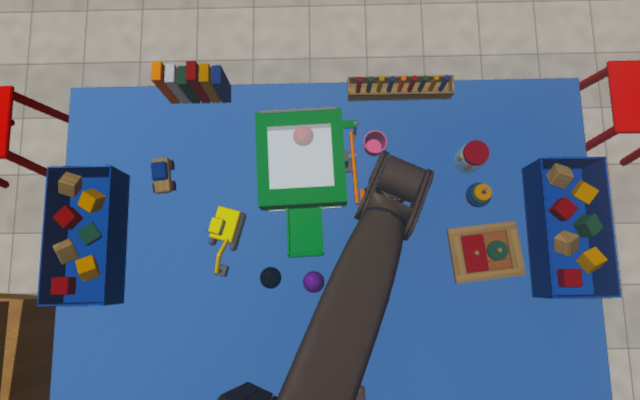

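The only differences from the first pictures are the arm and the ball. The lid is where it began, and the ball shows through the window at (303,135).

```bash
python3 -c "
from plant import *
print(sign_off())"
```

```text
the job is handed in; nothing more can be done
None
```

The red ball is in the bin and the lid is shut. I pressed the orange pad down with the closed fingers until the lid was well open, and the ball rolled in. I held the lever for about 1.5 s, then eased it up at 16–24 mm/s and lifted the tool clear.

- **Last checks:** the final pictures show the ball through the lid's window and the lid where it began. The tool carried almost no force. Apart from the arm and the ball, nothing differs from the first pictures. The job was handed in at about 11 s, and `sign_off()` reports no verdict.
- **Not measured directly:** the lid's angle and closing speed, and whether the robot touched the ball or lid. I judged these from the pictures and the slow lever motion. The arm hides part of the top view, but no toy stands there.
- **Disagreements:** the fit of the bin's pose left errors of up to about 3 pixels, and the two cameras differed by about 6 mm in x and in y on the pad's middle. I relied on a direct measurement of the pad and pressed about 15–20 mm outward of its middle, to keep the wrist clear of the lid.

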